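# Balance the 300 g flange with a 200 g and a 100 g weight

## Robot

A 7-joint arm with a two-finger parallel gripper is mounted at the origin on the work surface. World frame = base frame: x ahead of the robot, y to its left, z up, the work surface at z = 0. Lengths are in mm, angles in rad, forces in N, time in s.
With the tool pointing down it reaches from about 400 to 900 mm from the base axis. Payload 5.5 kg.
Tool frame: the origin (TCP) lies at the very end of the fingers, on their centre line; the grasp point (between the pads) lies 19 mm behind it; z points along the fingers, y is the line along which they close (so a half turn about z gives the same grasp; the last joint's range is limited). The gripper opens to 92 mm and grips with 3 to 60 N. Pads are 19 mm wide; open, the fingers measure 130 mm over their backs; the gripper's body (75 mm by 190 mm) begins 47 mm behind the grasp point.
Start: joints at [1.583, 0.501, -0.427, 1.55, 0.221, 1.138, -0.21], TCP at [161.35, -629.655, 226.729] pointing down, gripper open.
Joint ranges: [-2.88, 2.88], [-0.31, 2.03], [-1.54, 1.56], [0.2, 2.42], [-1.41, 4.55], [0.19, 2.02], [-2.57, 2.57]. Speed limits (rad/s): [2.57, 2.57, 3.14, 3.14, 3.14, 3.14, 3.14].

## Interface

Orientations are given as a unit quaternion [x, y, z, w].
In Python, from plant import robot, read_camera gives the robot as it stands.
- The arm moves only by the tool arm_command, never from a script. Its argument "plan" is a list that holds one entry, the list of rows, each a list of 5 numbers: the opening, from 0 (shut) to 1 (fully open), then the shift along the tool's x, y, z each as a share of 0.03 m, from -1 to 1, then the turn about the tool's z as a share of 5 degrees, from -1 to 1. In form: [[[jaw, tx, ty, tz, turn], ...]]. A call has exactly 8 rows; each row shifts and turns the commanded pose from where the row before left it, along the tool's axes as they then stand; what a row does not reach is not made up. A row lasts 1/8 s, in which the tool goes at most 62.5 mm and 10.7 degrees, less where a joint would pass 70% of its speed; a pose out of reach is approached as far as the arm can. A call with a number of a shift or a turn outside -1 to 1 is refused whole. A call with a gripper value outside its range is refused whole. The fingers move at their own pace and stop on an object; the grip force is fixed at half the most. Time passes only in rows, so rows that do not move let the fingers close, or fill a call up. It gives the time, the measured TCP pose, the force, the opening and the grip force at its end, in the units of the state.
- robot.state(): the state, without advancing time (a new reading comes with each control period).
- read_camera(name): name is "side" or "top" or "wrist"; returns a dict with "img" (400x640x3 uint8, red, green, blue), "K" (3x3 intrinsics, pixels), "R" (3x3) and "t" (3): a world point X has camera coordinates R X + t; the wrist camera has in their place "mount" (4x4, takes a point from camera to tool coordinates, whose origin is the TCP and whose axes are the flange's). Camera axes: x right, y down, z forward; pixel columns grow to the right and rows downward; lengths in mm; the calibration is good to about 2 mm. A picture is of the moment at which its call begins: read the wrist's pose just before it. There is no depth.
- robot.close_job(): hands the job in; it is judged then, once.
The state is a dict: "time": time; "joints": joint angles; "qd": joint speeds; "joint_torque": joint torques, N m; "position": TCP position; "tcp_rot": TCP orientation; "wrist_force": force on the tool from outside, world axes, zero at the start; "torque": the same for the moment, N m; "width": finger opening in mm; "grasp_force": force on a finger pad.
Only numpy, scipy, OpenCV 4.12 (cv2) and the standard library are available. Lean on these libraries where they do the work, as an engineer would, in place of code of your own. Each camera call takes 0.05 s, during which the arm holds its last target. There are 200 camera calls.

## Task

A dark steel camera-mount flange of 300 g lies in one pan of the laboratory balance. Gently set the 200 g weight (blue knob) and the 100 g weight (red knob) upright, side by side, in the empty raised pan, so that the beam comes level.

Things in the scene. Friction and masses are not known exactly. Their poses are not given: they have to be found in the camera images.
- beam (a joint): Beam tilt of the white two-pan balance (300 mm wide), rad: 0 level, +0.2 at the start (its stop: flange pan down, empty pan up). The pans, 120 mm either side of the middle, stay horizontal and go 24 mm up or down from level. Spring-centred: 50 g of difference drives it about to a stop; where a load stands in a pan does not matter. Tallest part: scale and pointer between the pans, 150 mm.
- pan_floor (a point): Centre of the floor (upper face) of the empty pan: flat round steel dish, 140 mm inside, rim 5 mm high. Moves with the pan: 124 mm above the bench until nearly all 300 g is in, 100 mm when level. z up, y along the beam towards the other pan, x across the beam. Two weights fit side by side, one 30 mm either side of the centre along x. The pan gives way downwards under about 3 N.
- weight_200: 200 g weight: steel cylinder 36 mm across, 24 mm high, with an upright BLUE knob on top, 15 mm across, 22 mm high. Origin: centre of the underside; z up, round. Grip the knob from above, 35 mm over the underside. It stands on a white board 3 mm thick, 90 mm or more from its neighbours; the 500 g (yellow knob, 54 mm high) and 50 g (green knob) weights there are not needed.
- weight_100: 100 g weight: steel cylinder 28 mm across, 20 mm high, with an upright RED knob on top, 15 mm across, 22 mm high. Origin: centre of the underside; z up, round. It stands on the same white board. Grip the knob from above, 31 mm over the underside.
Not all that is in view belongs to the job. What is shaped like the weight_200 but pink or purple is not meant.

How it is judged (in metres and radians):
At the end, for the whole second after the job is handed in: The beam is level and still (within 0.06 rad, about 3.4 degrees); the 200 g and the 100 g weight both stand upright (within 10 degrees) and at rest on the floor of the pan that was empty, each within 60 mm of its centre, not stacked (value of joint beam between -0.06 and 0.06 rad and velocity of joint beam between -0.05 and 0.05 rad/s and horizontal distance between each of weight_200, weight_100 and pan_floor below 0.06 m and z of weight_200 in the frame of pan_floor between -0.01 and 0.01 m and angle between each of weight_200, weight_100's own z axis and vertical below 0.175 rad and linear speed of each of weight_200, weight_100 below 0.02 m/s and z of weight_100 in the frame of pan_floor between -0.01 and 0.01 m); the robot touches nothing.
It fails at once if the 200 g weight is dropped or slammed into the pan (still moving at over 0.75 m/s within 30 mm of its floor, as after a fall of 30 mm) (horizontal distance between weight_200 and pan_floor below 0.075 m and z of weight_200 in the frame of pan_floor below 0.03 m and linear speed of weight_200 above 0.75 m/s).
It fails at once if the 100 g weight is dropped or slammed into the pan (still moving at over 0.75 m/s within 30 mm of its floor, as after a fall of 30 mm) (horizontal distance between weight_100 and pan_floor below 0.075 m and z of weight_100 in the frame of pan_floor below 0.03 m and linear speed of weight_100 above 0.75 m/s).
It also fails if it takes over 53 s, if anything falls off the work surface, if the arm or the gripper's body presses on something with over 40 N, if the wrist force passes 120 N, or if a joint passes its speed limit or range.

## Working session

There is one attempt and no reset: what is moved stays moved. The work goes in short steps, Python scripts to look and compute and a tool call to move; the robot and the scene stay as the last step left them, time stands still between calls to the robot, and variables do not carry over. Pictures are saved under pics/ and viewed, at most 10 in all, crops included, and the job is handed in when it is done.

Besides the shell and the picture viewer there is one more tool, called after "Call:" as name(argument=value, ...), one argument or row to a line, values as JSON. arm_command: Moves the arm, as the interface text tells. Shift numbers are shares of 0.03 m and turn numbers shares of 5 degrees, none past 1 either way. Its arguments: {"type":"object","properties":{"plan":{"type":"array","items":{"type":"array","items":{"type":"array","items":{"type":"number"}}}}},"required":["plan"]}

```bash
mkdir -p pics
cat > h.py <<'E'
import numpy as np, cv2
from plant import robot, read_camera
from scipy.spatial.transform import Rotation as Ro
def look(n,f=None):
    s=robot.state(); c=read_camera(n)
    if n=="wrist":
        M=np.eye(4);M[:3,:3]=Ro.from_quat(s["tcp_rot"]).as_matrix();M[:3,3]=s["position"]
        T=np.linalg.inv(M@np.array(c["mount"]));c["R"],c["t"]=T[:3,:3],T[:3,3]
    if f: cv2.imwrite(f"pics/{f}.png",c["img"][:,:,::-1])
    return s,c
def ray(c,u,v,z):
    R=np.array(c["R"]);t=np.array(c["t"]).ravel()
    o=-R.T@t; d=R.T@np.linalg.inv(c["K"])@[u,v,1]
    return o+d*(z-o[2])/d[2]
E
python3 - <<'E'
from h import *
s,c=look("top","top");_,d=look("side","side")
cv2.imwrite("pics/both.png",np.vstack([c["img"],d["img"]])[:,:,::-1][:, :])
print(s)
for c in(c,d):print(c["K"],-np.array(c["R"]).T@c["t"])
E
```

```text
{'time': 0.0, 'joints': array([ 1.58322637,  0.50186438, -0.42680227,  1.55148991,  0.22081289,
        1.13827248, -0.21030703]), 'qd': array([ 0.00012568,  0.00037903, -0.00034952, -0.00036895, -0.00033144,
        0.000602  ,  0.00085539]), 'joint_torque': array([ 9.60630291e-05, -5.66596019e+01, -5.81635237e+00, -2.79111975e+01,
       -6.86679035e-02,  3.10283597e-02,  2.08438478e-04]), 'position': array([ 161.08292728, -628.98414707,  225.65235901]), 'tcp_rot': array([ 9.92144681e-01,  1.25091803e-01, -9.08851114e-05, -9.81956488e-04]), 'wrist_force': array([-0.1416974 , -0.73144011,  0.48214553]), 'torque': array([-0.04729847,  0.04718128,  0.02806057]), 'grasp_force': 0.0, 'width': 91.62492687028588}
[[404.78783793   0.         315.05486924]
 [  0.         404.78783793 198.99607663]
 [  0.           0.           1.        ]] [458.83051154 -52.19652099 850.40895918]
[[428.10680134   0.         323.02378174]
 [  0.         428.10680134 208.54195451]
 [  0.           0.           1.        ]] [ 467.00778822 -650.54717331  459.49911585]
```

View pics/top.png

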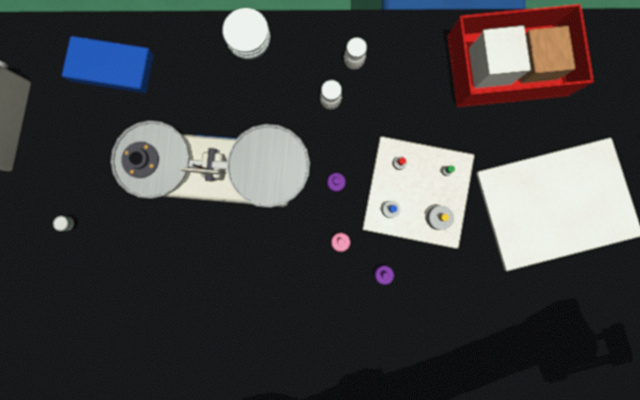

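View pics/side.png

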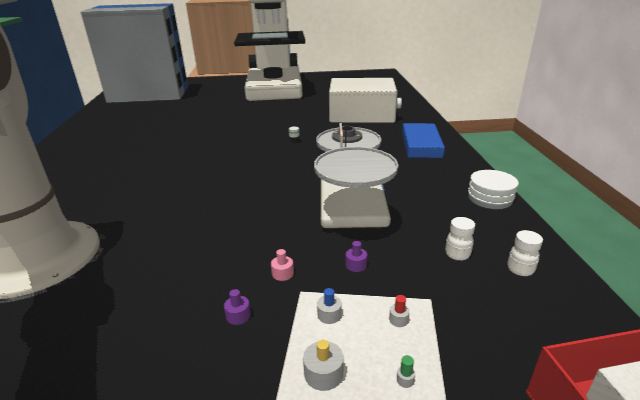

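Candidates for the 200 g weight in the top view are blue knob (390,209), pink (341,242), purple (336,182) and (384,275), and yellow 500 g (441,217). I choose blue. For the 100 g weight I choose red (400,162) over green (449,170). The empty pan is at (269,166), near the board. The flange pan is at (150,160).

Run:
```python
from h import *
_,c=look("top");_,d=look("side")
def blob(c,lo,hi,box):
    h=cv2.cvtColor(c["img"],cv2.COLOR_RGB2HSV);m=cv2.inRange(h,lo,hi)
    k=np.zeros_like(m);x0,y0,x1,y1=box;k[y0:y1,x0:x1]=m[y0:y1,x0:x1]
    n,_,st,ce=cv2.connectedComponentsWithStats(k);i=1+np.argmax(st[1:,4]);return ce[i],st[i]
for nm,lo,hi,z in(("blue",(100,120,60),(125,255,255),40),("red",(0,140,80),(8,255,255),36)):
    for cc,b,n in((c,(370,140,470,240),"top"),(d,(290,280,440,330),"side")):
        ce,st=blob(cc,lo,hi,b);print(nm,n,ce,st,ray(cc,*ce,z))
h=cv2.cvtColor(c["img"],cv2.COLOR_RGB2HSV);m=((h[:,:,1]<45)&(h[:,:,2]>90)).astype(np.uint8)
m[:, :232]=0;m[:,320:]=0;m[:110]=0;m[220:]=0
m=cv2.morphologyEx(m,cv2.MORPH_OPEN,np.ones((7,7)))
ct=max(cv2.findContours(m,0,1)[0],key=cv2.contourArea)
(x,y),r=cv2.minEnclosingCircle(ct);e=cv2.fitEllipse(ct);print((x,y),r,e,ray(c,x,y,128),r*2*722/404.8)
print(ray(c,150,160,80))
cv2.imwrite("pics/crop.png",cv2.resize(np.hstack([c["img"][130:250,370:490],d["img"][280:400,290:410]]),None,fx=3,fy=3)[:,:,::-1])
```

```text
blue top [392.6        208.48571429] [389 206   8   6  35] [ 507.87534579 -199.08727839   40.        ]
blue side [328.80368098 296.09202454] [323 288  12  18 163] [ 507.85173906 -200.52199458   40.        ]
red top [401.57142857 160.65714286] [398 158   8   6  35] [ 605.41348997 -219.42591833   36.        ]
red side [399.90243902 303.33536585] [395 295  11  18 164] [ 604.90985562 -221.63585745   36.        ]
(264.52886962890625, 168.1895294189453) 46.202430725097656 ((267.80853271484375, 166.03329467773438), (80.20970916748047, 86.16226196289062), 28.08260726928711) [575.23144667  46.50607771 128.        ] 164.81301869328314
[599.03270378 275.01676178  80.        ]
```

View pics/crop.png

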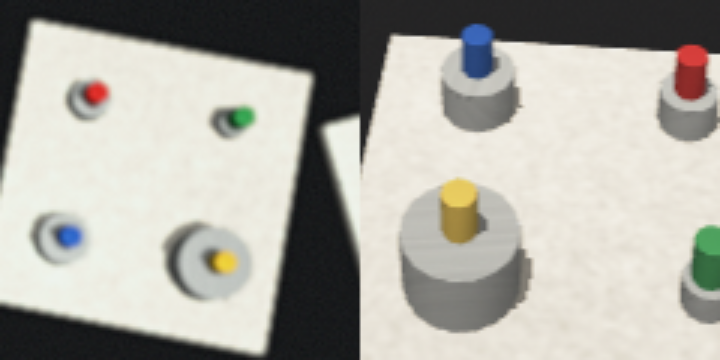

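The crop confirms it: blue knob on the steel cylinder at (508,-200), red knob at (605,-221). First I turn the tool axes onto the world axes, then travel.

Call:
arm_command(
  plan=[
    [[1,0,0,0,0.96],[1,0,0,0,0.96],[1,0,0,0,0.95],[1,0.8,-1,0,0],[1,0.8,-1,0,0],[1,0.8,-1,0,0],[1,0.8,-1,0,0],[1,0.8,-1,0,0]],
  ],
)

```text
time: 1.2
position: [281.9, -478.5, 226.6]
tcp_rot: [1.0, 0.0, -0.0, -0.0]
wrist_force: [0.6, -0.3, 1.0]
width: 91.8
grasp_force: 0.0
```

Call:
arm_command(
  plan=[
    [[1,0.8,-1,0,0],[1,0.8,-1,0,0],[1,0.8,-1,0,0],[1,0.8,-1,0,0],[1,0.8,-1,0.4,0],[1,0.8,-1,0.4,0],[1,0.8,-1,0.4,0],[1,0.8,-1,0.4,0]],
  ],
)

```text
time: 2.2
position: [473.8, -238.6, 178.4]
tcp_rot: [1.0, 0.0, 0.0, 0.0]
wrist_force: [-0.2, -0.4, -0.3]
width: 91.5
grasp_force: 0.0
```

Call:
arm_command(
  plan=[
    [[0.5,0.57,-0.64,0.5,0],[0.5,0.57,-0.64,0.5,0],[0.5,0,0,0,0],[0.5,0,0,0,0],[0.5,0,0,0,0],[0.5,0,0,0,0],[0.5,0,0,0,0],[0.5,0,0,0,0]],
  ],
)

```text
time: 3.2
position: [507.3, -201.4, 148.9]
tcp_rot: [1.0, -0.0, 0.0, 0.0]
wrist_force: [0.3, 0.2, -0.1]
width: 46.0
grasp_force: 0.0
```

Run:
```python
from h import *
s,c=look("wrist","w1");print(s["position"],s["width"])
h=cv2.cvtColor(c["img"],cv2.COLOR_RGB2HSV);m=cv2.inRange(h,(100,120,60),(125,255,255))
n,_,st,ce=cv2.connectedComponentsWithStats(m)
for i in range(1,n):
    if st[i,4]>80:print(st[i],ce[i],ray(c,*ce[i],40),ray(c,*ce[i],49))
```

```text
[ 507.33994082 -201.38877533  148.895771  ] 45.96074037032156
[310 188  15  19 232] [316.75       197.02586207] [ 507.07101477 -201.17120401   40.        ] [ 509.33875969 -201.20205693   49.        ]
```

View pics/w1.png

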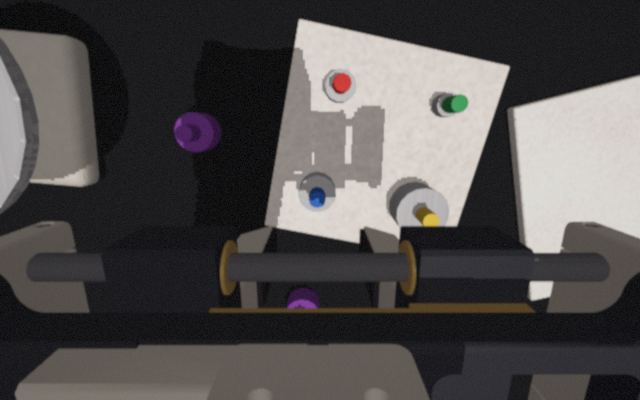

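Wrist view: blue knob at (317,197) on its steel cylinder, and the tool is directly above it. I go down to TCP z about 31, so the fingertips stay just above the cylinder's shoulder at 27, and close.

Call:
arm_command(
  plan=[
    [[0.45,0.02,0,1,0],[0.45,0,0,1,0],[0.45,0,0,1,0],[0.45,0,0,0.6,0],[0.45,0,0,0.33,0],[0.45,0,0,0,0],[0,0,0,0,0],[0,0,0,0,0]],
  ],
)

```text
time: 4.25
position: [508.7, -201.4, 31.8]
tcp_rot: [1.0, 0.0, 0.001, 0.0]
wrist_force: [0.5, -0.1, 0.4]
width: 26.0
grasp_force: 0.0
```

Call:
arm_command(
  plan=[
    [[0,0,0,0,0],[0,0,0,0,0],[0,0,0,0,0],[0,0,0,0,0],[0,0,0,-0.3,0],[0,0,0,-0.5,0],[0,0,0,-0.5,0],[0,0,0,0,0]],
  ],
)

```text
time: 5.25
position: [509.3, -201.7, 71.7]
tcp_rot: [1.0, 0.0, 0.002, 0.001]
wrist_force: [-0.2, 0.6, -1.8]
width: 14.2
grasp_force: 30.0
```

Run:
```python
from h import *
s,c=look("wrist");_,d=look("side");print(s["position"],s["width"],s["wrist_force"])
cv2.imwrite("pics/g1.png",np.hstack([c["img"][100:400,150:500],d["img"][100:400,200:500]])[:,:,::-1])
```

```text
[ 509.34580528 -201.70743681   71.69104254] 14.242130635095634 [-0.24942064  0.58950403 -1.75039518]
```

View pics/g1.png

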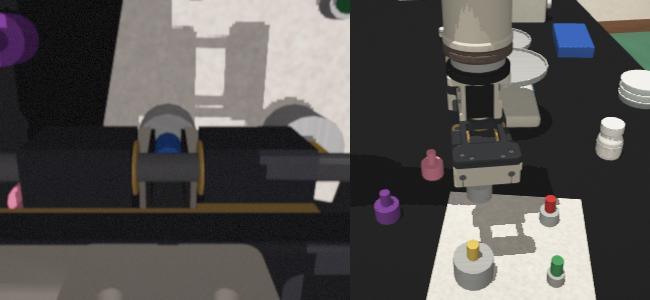

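The 200 g weight is held (width 14.2 mm, lifted clear). Next I measure the pan from the saved first pictures.

Run:
```python
from h import *
from scipy.optimize import least_squares
def fit(n,u0,v0,rad,f,z):
    c=read_camera(n);im=cv2.GaussianBlur(cv2.imread(f"pics/{n}.png",0),(3,3),0).astype(float)
    P=[]
    for a in np.deg2rad(np.arange(0,360,5)):
        if not f(np.rad2deg(a)):continue
        r=np.arange(*rad,0.5);u=u0+r*np.cos(a);v=v0+r*np.sin(a)*(1 if n=="top" else .42)
        g=cv2.remap(im.astype(np.float32),u.astype(np.float32)[None],v.astype(np.float32)[None],1)[0]
        i=np.argmin(np.gradient(g));P.append(ray(c,u[i],v[i],z)[:2])
    P=np.array(P)
    q=least_squares(lambda p:np.hypot(*(P-p[:2]).T)-p[2],[*P.mean(0),75],loss="soft_l1",f_scale=1.5)
    print(n,q.x,np.abs(q.fun).mean(),len(P));return q.x
fit("top",269,166,(30,50),lambda a:a<100 or a>260,129)
fit("side",356,166,(34,50),lambda a:a>190 or a<20 or 160<a,129)
fit("top",150,160,(30,50),lambda a:80<a<280,81)
```

```text
top [581.12738672  41.32396103  75.71129714] 0.5144383670178632 39
side [580.73915115  28.94058393  75.23380988] 3.908806445608954 43
top [601.59820824 276.24717584  75.55682874] 0.39584711741198786 39
```

Pan centre is (581,41), and the beam axis is about 5° off world y. The 200 g weight goes to (551,44) and the 100 g to (611,38).

Call:
arm_command(
  plan=[
    [[0,0,0,-0.9,0],[0,0,0,-0.9,0],[0,0.1,-0.5,-0.9,0],[0,0.2,-0.9,-0.9,0],[0,0.2,-0.9,0,0],[0,0.2,-0.9,0,0],[0,0.2,-0.9,0,0],[0,0.2,-0.9,0,0]],
  ],
)

```text
time: 6.5
position: [540.6, -50.2, 177.3]
tcp_rot: [1.0, 0.0, -0.0, -0.0]
wrist_force: [0.1, -0.6, -2.3]
width: 13.9
grasp_force: 30.0
```

Call:
arm_command(
  plan=[
    [[0,0.1,-0.9,0,0],[0,0.1,-0.9,0,0],[0,0.1,-0.8,0,0],[0,0.1,-0.6,0,0],[0,0,0,0,0],[0,0,0,0,0],[0,0,0,0,0],[0,0,0,0,0]],
  ],
)

```text
time: 7.5
position: [552.9, 43.9, 177.8]
tcp_rot: [1.0, -0.001, -0.0, 0.0]
wrist_force: [-0.9, -0.1, -1.2]
width: 14.3
grasp_force: 30.0
```

Run:
```python
from h import *
s,c=look("wrist");_,d=look("side");print(s["position"],s["width"],s["wrist_force"])
cv2.imwrite("pics/p1.png",np.hstack([c["img"][:,100:560],d["img"][50:450,200:500][:400] if 0 else np.vstack([d["img"][0:350,200:500],np.zeros((50,300,3),np.uint8)])])[:,:,::-1])
```

```text
[552.91224377  43.8563326  177.81509588] 14.262636556573769 [-0.88327561 -0.07414304 -1.21241985]
```

View pics/p1.png

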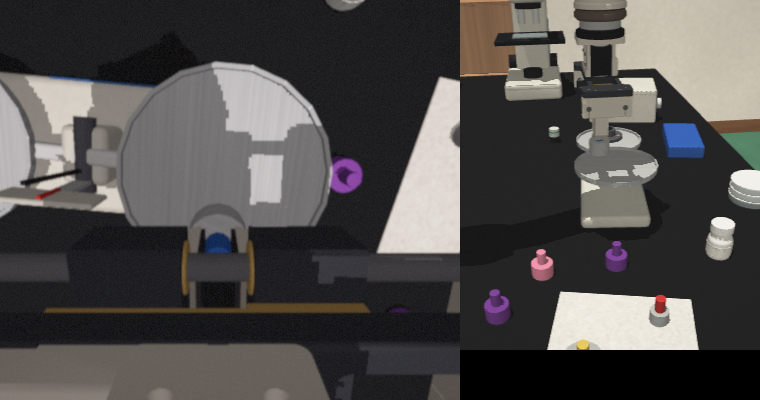

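Wrist view: the weight hangs over the near half of the empty pan, with pan centre near (225,145) in the crop and the blue knob at (217,245). Lowering gently now.

Call:
arm_command(
  plan=[
    [[0,-0.06,0,0.3,0],[0,0,0,0.2,0],[0,0,0,0.15,0],[0,0,0,0.1,0],[0,0,0,0.05,0],[0,0,0,0.05,0],[0,0,0,0.03,0],[0,0,0,0,0]],
  ],
)

```text
time: 8.6
position: [551.3, 45.0, 151.7]
tcp_rot: [1.0, 0.0, 0.0, 0.0]
wrist_force: [-0.0, 0.3, -0.4]
width: 14.3
grasp_force: 30.0
```

Call:
arm_command(
  plan=[
    [[0,0,0,0,0],[0.15,0,0,0,0],[0.2,0,0,0,0],[0.3,0,0,0,0],[0.4,0,0,0,0],[0.4,0,0,0,0],[0.4,0,0,0,0],[0.4,0,0,0,0]],
  ],
)

```text
time: 9.6
position: [551.1, 44.9, 151.4]
tcp_rot: [1.0, 0.0, 0.0, 0.0]
wrist_force: [0.9, 1.1, 0.1]
width: 36.9
grasp_force: 0.0
```

Call:
arm_command(
  plan=[
    [[0.4,0,0,-0.3,0],[0.4,0,0,-0.5,0],[0.4,0,0,-0.7,0],[0.5,0.1,0.5,-0.3,0],[0.5,0.2,0.9,0,0],[0.5,0.2,1,0,0],[0.5,0.2,1,0,0],[0.5,0.2,1,0,0]],
  ],
)

```text
time: 10.6
position: [578.2, -89.7, 205.7]
tcp_rot: [1.0, -0.0, 0.0, 0.0]
wrist_force: [-0.1, -0.4, -0.4]
width: 45.7
grasp_force: 0.0
```

Call:
arm_command(
  plan=[
    [[0.5,0.2,1,0,0],[0.5,0.2,1,0,0],[0.5,0.2,1,0.3,0],[0.5,0.2,0.9,0.6,0],[0.5,0.1,0.5,0.6,0],[0.5,0,0,0,0],[0.5,0,0,0,0],[0.5,0,0,0,0]],
  ],
)

```text
time: 11.6
position: [606.0, -217.5, 161.5]
tcp_rot: [1.0, 0.001, 0.001, -0.0]
wrist_force: [-0.2, 0.3, 0.2]
width: 45.3
grasp_force: 0.0
```

Run:
```python
from h import *
s,c=look("wrist","w2");_,d=look("side");_,t=look("top");print(s["position"],s["width"])
h=cv2.cvtColor(c["img"],cv2.COLOR_RGB2HSV);m=cv2.inRange(h,(0,140,60),(8,255,255))
n,_,st,ce=cv2.connectedComponentsWithStats(m)
for i in range(1,n):
    if st[i,4]>60:print(st[i],ce[i],ray(c,*ce[i],40))
a=np.zeros((400,760,3),np.uint8);a[:,:460]=c["img"][:,100:560];a[:200,460:]=d["img"][80:280,220:520];a[200:,460:]=t["img"][80:280,100:400]
cv2.imwrite("pics/p2.png",a[:,:,::-1])
```

```text
[ 605.95010863 -217.46541111  161.50867081] 45.28800174199096
[ 453    0  187   63 8213] [542.92475344  28.42773652] [ 747.7400575  -404.68381339   40.        ]
[315 186  14  17 190] [321.28947368 194.20526316] [ 605.42793158 -221.47161988   40.        ]
```

View pics/p2.png

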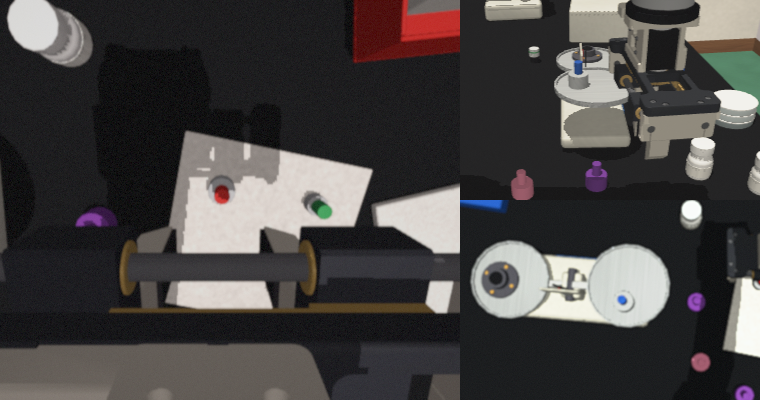

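The 200 g weight stands upright in the near half of the pan (top crop (625,300)). The red knob at (221,194) is 4 mm to the right of the tool. Correct, go down and grip.

Call:
arm_command(
  plan=[
    [[0.45,0,0.13,1,0],[0.45,0,0,1,0],[0.45,0,0,1,0],[0.45,0,0,0.9,0],[0.45,0,0,0.4,0],[0.45,0,0,0.18,0],[0.45,0,0,0,0],[0,0,0,0,0]],
  ],
)

```text
time: 12.75
position: [606.1, -223.2, 27.2]
tcp_rot: [1.0, 0.0, 0.001, 0.0]
wrist_force: [-0.0, 0.1, 0.9]
width: 35.1
grasp_force: 0.0
```

Call:
arm_command(
  plan=[
    [[0,0,0,0,0],[0,0,0,0,0],[0,0,0,0,0],[0,0,0,0,0],[0,0,0,0,0],[0,0,0,-0.3,0],[0,0,0,-0.9,0],[0,0,0,-0.9,0]],
  ],
)

```text
time: 13.75
position: [604.6, -222.9, 89.5]
tcp_rot: [1.0, 0.0, -0.001, -0.0]
wrist_force: [0.6, -0.3, -1.1]
width: 14.2
grasp_force: 30.0
```

Call:
arm_command(
  plan=[
    [[0,0,0,-0.9,0],[0,0,0,-0.9,0],[0,0,-0.5,-0.9,0],[0,0.1,-0.9,-0.3,0],[0,0.1,-0.9,0,0],[0,0,-0.9,0,0],[0,0,-0.9,0,0],[0,0,-0.9,0,0]],
  ],
)

```text
time: 14.75
position: [610.8, -72.3, 179.2]
tcp_rot: [1.0, 0.0, -0.0, 0.0]
wrist_force: [0.8, -0.0, -1.6]
width: 14.1
grasp_force: 30.0
```

Call:
arm_command(
  plan=[
    [[0,0,-0.9,0,0],[0,0,-0.9,0,0],[0,0,-0.9,0,0],[0,0,-0.7,0,0],[0,0,-0.3,0,0],[0,0,0,0,0],[0,0,0,0,0],[0,0,0,0,0]],
  ],
)

```text
time: 15.75
position: [611.2, 36.6, 178.9]
tcp_rot: [1.0, -0.001, -0.0, 0.0]
wrist_force: [-0.6, -0.7, -1.0]
width: 14.1
grasp_force: 30.0
```

Run:
```python
from h import *
s,c=look("wrist");_,d=look("side");print(s["position"],s["width"],s["wrist_force"])
a=np.zeros((400,760,3),np.uint8);a[:,:460]=c["img"][:,100:560];a[:350,460:]=d["img"][:350,200:500]
cv2.imwrite("pics/p3.png",a[:,:,::-1])
```

```text
[611.18941456  36.58805536 178.89397292] 14.075331670417611 [-0.58263302 -0.71253316 -0.98303194]
```

View pics/p3.png

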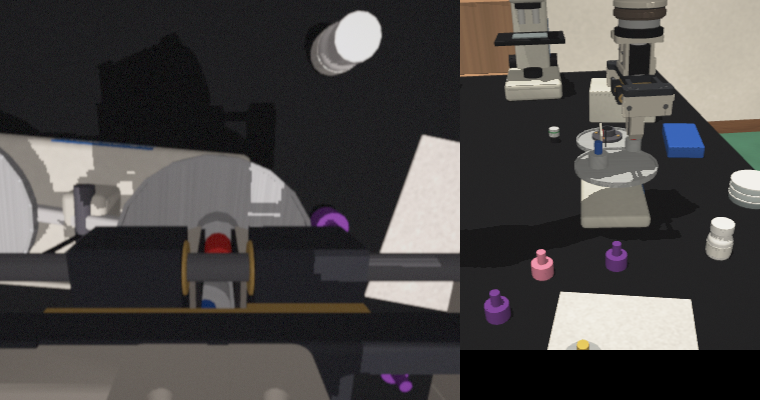

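Red knob held over the far half of the pan (crop (217,243)), with the blue one standing behind it. I lower past contact slowly so the pan follows down to level, then release.

Call:
arm_command(
  plan=[
    [[0,0,-0.06,0.4,0],[0,0,0,0.3,0],[0,0,0,0.2,0],[0,0,0,0.1,0],[0,0,0,0.1,0],[0,0,0,0.1,0],[0,0,0,0.1,0],[0,0,0,0.1,0]],
  ],
)

```text
time: 16.85
position: [611.3, 39.7, 137.0]
tcp_rot: [1.0, 0.0, 0.0, 0.0]
wrist_force: [0.6, -0.8, 0.1]
width: 14.0
grasp_force: 30.0
```

Call:
arm_command(
  plan=[
    [[0,0,0,0.1,0],[0,0,0,0.1,0],[0,0,0,0.1,0],[0,0,0,0.07,0],[0,0,0,0,0],[0,0,0,0,0],[0,0,0,0,0],[0,0,0,0,0]],
  ],
)

```text
time: 17.85
position: [611.0, 39.9, 126.0]
tcp_rot: [1.0, 0.0, -0.0, -0.0]
wrist_force: [-0.7, -0.3, 0.6]
width: 13.9
grasp_force: 30.0
```

Call:
arm_command(
  plan=[
    [[0.1,0,0,0,0],[0.17,0,0,0,0],[0.2,0,0,0,0],[0.25,0,0,0,0],[0.3,0,0,0,0],[0.35,0,0,0,0],[0.35,0,0,0,0],[0.35,0,0,0,0]],
  ],
)

```text
time: 18.85
position: [611.1, 39.8, 126.0]
tcp_rot: [1.0, 0.0, 0.0, -0.0]
wrist_force: [-0.3, 0.2, -1.1]
width: 32.2
grasp_force: 0.0
```

Call:
arm_command(
  plan=[
    [[0.35,0,0,-0.2,0],[0.35,0,0,-0.4,0],[0.35,0,0,-0.7,0],[0.35,0,0,-0.9,0],[0.35,0,0.3,-0.6,0],[0.35,0,0.9,0,0],[0.35,0,1,0,0],[0.35,0,1,0,0]],
  ],
)

```text
time: 19.85
position: [611.2, -58.0, 211.0]
tcp_rot: [1.0, -0.0, 0.0, 0.0]
wrist_force: [-0.5, -0.7, 0.2]
width: 32.2
grasp_force: 0.0
```

Call:
arm_command(
  plan=[
    [[0.35,0,1,0,0],[0.35,0,1,0,0],[0.35,0,1,0,0],[0.35,0,0.5,0,0],[0.35,0,0,0,0],[0.35,0,0,0,0],[0.35,0,0,0,0],[0.35,0,0,0,0]],
  ],
)

```text
time: 20.85
position: [611.3, -160.0, 210.1]
tcp_rot: [1.0, 0.001, 0.0, -0.0]
wrist_force: [0.2, 0.1, -0.6]
width: 32.3
grasp_force: 0.0
```

Run:
```python
from h import *
_,d=look("side");_,t=look("top")
a=np.hstack([d["img"][80:280,230:480],t["img"][80:280,90:340]])
cv2.imwrite("pics/p4.png",cv2.resize(a,(800,320))[:,:,::-1])
```

```text
(no output)
```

View pics/p4.png

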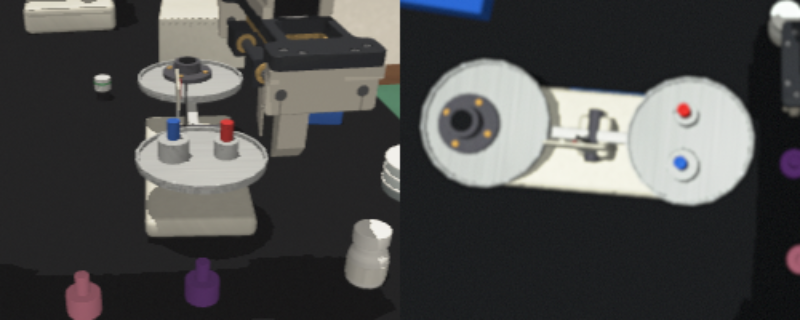

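Both weights stand upright side by side (side crop (174,140), (227,140)), and the pans look level. One more second to settle, a check for movement, then hand in.

Call:
arm_command(
  plan=[
    [[0.35,0,0,0,0],[0.35,0,0,0,0],[0.35,0,0,0,0],[0.35,0,0,0,0],[0.35,0,0,0,0],[0.35,0,0,0,0],[0.35,0,0,0,0],[0.35,0,0,0,0]],
  ],
)

```text
time: 21.95
position: [611.2, -161.2, 209.9]
tcp_rot: [1.0, 0.0, 0.0, -0.0]
wrist_force: [0.3, -1.0, 0.1]
width: 32.6
grasp_force: 0.0
```

Run:
```python
from h import *
def red(i):
    m=cv2.inRange(cv2.cvtColor(i,cv2.COLOR_RGB2HSV),(0,140,80),(8,255,255));m[:,:300]=0;m[:,420:]=0;m[250:]=0
    return np.argwhere(m).mean(0)
p=[]
for _ in range(6): p.append(red(look("side")[1]["img"]))
p=np.array(p);print(p)
if np.ptp(p,axis=0).max()<.5: print(robot.close_job())
```

```text
[[160.72164948 371.31958763]
 [160.72164948 371.31958763]
 [160.79591837 371.31632653]
 [160.72164948 371.31958763]
 [160.79591837 371.31632653]
 [160.72164948 371.31958763]]
the job is handed in; nothing more can be done
None
```

The job is handed in at about 22 s of the 53 s: the 200 g and 100 g weights stand upright side by side in the pan that was empty, the beam looked level and was still in the last pictures, and the arm was clear; no verdict was returned.

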